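# Scoop the mixing balls into the blue ink tub

## Robot

A 7-joint arm with a two-finger parallel gripper is mounted at the origin on the work surface; the furniture and walls round the work are solid. World frame = base frame: x ahead of the robot, y to its left, z up, the work surface at z = 0. Lengths are in m, angles in rad, forces in N, time in s.
With the tool pointing down it reaches from about 0.4 to 0.85 m from the base axis. Payload 4.5 kg.
Tool frame: the origin (TCP) lies where the fingers leave the gripper's body, on its centre line; the fingertips stand 64 mm ahead of it and the grasp point (between the pads) lies 45 mm ahead of it; z points along the fingers, y is the direction in which the jaws open and shut (so a half turn about z gives the same grasp; the last joint's range is limited). The gripper opens to 88 mm and grips with 3 to 60 N. Pads are 18 mm wide; open, the fingers measure 123 mm over their backs; the gripper's body (75 mm by 187 mm) begins 45 mm behind the grasp point.
Start: joints at [1.276, 0.689, -0.195, 1.565, 0.157, 0.902, -0.215], TCP at [0.202, -0.592, 0.303] pointing down, gripper open.
Joint ranges: [-3.01, 3.01], [-0.46, 2.08], [-1.47, 1.51], [0.13, 2.56], [-1, 4.14], [0.04, 2.09], [-2.66, 2.66]. Speed limits (rad/s): [2.57, 2.57, 3.14, 3.14, 3.14, 3.14, 3.14].

## Interface

Orientations are given as a unit quaternion [x, y, z, w].
In Python, from plant import monitor, snapshot, workorder, finder gives the robot as it stands.
- The arm moves only by the tool carry_out, never from a script. Its argument "motion" is one flat list of numbers, 6 for each row, row after row: the shift along the tool's x, y, z in cm, then the turn, a rotation vector about the tool's x, y, z in rad. In form: [x, y, z, rx, ry, rz, x, y, z, rx, ry, rz, ...]. A call has 1 to 8 rows; each row shifts and turns the commanded pose from where the row before left it, along the tool's axes as they then stand; what a row does not reach is not made up. A row lasts 1/8 s, in which the tool goes at most 62.5 mm and 10.7 degrees, less where a joint would pass 70% of its speed; a pose out of reach is approached as far as the arm can. A call with a gripper value outside its range is refused whole. "hand" is the finger opening in cm, from 0 to 8.81, set as the call begins (left out, the last holds). The fingers move at their own pace and stop on an object; "grip_force" is the grip in N (left out, the last holds). Time passes only in rows, so rows that do not move let the fingers close. It gives the time, the measured TCP pose, the force and the opening at its end, in the units of the state.
- monitor.get_state(): the state, without advancing time (a new reading comes with each control period).
- snapshot(name): name is "side" or "top" or "wrist"; returns a dict with "frame" (480x640x3 uint8, red, green, blue), "range_z" (480x640 float32, m along the optical axis (not along the pixel's ray), 0 where there is no reading), "fx", "fy", "cx", "cy" (pixels), "rvec" (rotation vector, rad) and "tvec" (3), from world to camera coordinates, as OpenCV has them; the wrist camera has in their place "hand_eye" (4x4, takes a point from camera to tool coordinates, whose origin is the TCP and whose axes are the flange's). Camera axes: x right, y down, z forward; pixel columns grow to the right and rows downward; lengths in m; the calibration is good to about 2 mm. A picture is of the moment at which its call begins: read the wrist's pose just before it.
- workorder.finish_job(): hands the job in, once; it reports no verdict.
Trained networks look in a picture, given as the dict that the camera call returned (one of the last four; its "shot" number tells which), for a name from the list of things; names that differ only in an ending like _2 or _b are one class to them, and where a whole thing is asked for, a point or a joint stands for the part that bears it (a point fixed in the world has none). Each returns a list of dicts, best first, with "p" (0 to 1); they miss things now and then, are a little off and sometimes report something else, mostly with a low value. They report only what shows in the picture. A call takes as long as a camera call. They do not tell look-alikes from the thing itself.
- finder.masks_of(picture, thing): "pixels" (480x640 bool, what is visible of it) and "extent" ([left, top, right, bottom] in pixels, round what is visible of it).
The state is a dict: "clock": time; "q": joint angles; "qd": joint speeds; "joint_torque": joint torques, N m; "tool_pos": TCP position; "eef_rot": TCP orientation; "contact_force": force on the tool from outside, world axes, zero at the start; "moment": the same for the moment, N m; "opening": opening from 0.0 (shut) to 1.0 (fully open).
Only numpy, scipy, OpenCV 4.12 (cv2) and the standard library are available. Lean on these libraries where they do the work, as an engineer would, in place of code of your own. Each camera call takes 0.05 s, during which the arm holds its last target. There are 200 camera calls.

## Task

Scoop both white mixing balls out of the grey trough with the steel scoop and tip them into the blue tub, without handling the balls with the fingers. Leave the blue tub standing where it is, and stand the scoop upright on the table top again, outside the trough.

Things in the scene. Friction and masses are not known exactly. Their poses are not given: they have to be found in the camera images.
- scoop: steel scoop, 150 g, on its flat floor. Origin: centre of underside; z up, open front to -x. Pan from thin lip x=-42 mm to back wall x=+40 mm (40 high), 72 wide (67 inside), sides 30 high. Upright orange grip at the back: centre x=+34, 30 along x, 16 thick along y (pinch across y), z 70 to 150 mm. Front up 15 deg keeps balls in; front down 30 deg rolls them out over the lip
- tray: grey trough fixed to the table. Origin: centre of underside; x along its length, away from the robot within 20 deg. Inside x -105..105, y -42..42 mm; floor 6 mm up, wall tops 44 mm, walls 6 thick. Balls start in the -x half (near the robot), the +x half is empty. A scoop slid along the floor to -x drives them to the end wall and over its lip; they cannot slip past its sides
- ball_a: smooth glazed white mixing ball, 28 mm in diameter, 30 g, rolls and slides easily; origin at its centre (20 mm above the table when it lies in the trough)
- ball_b: second white mixing ball, the same as ball_a
- blue_tub: blue open round tub, loose (600 g), 70 mm high, mouth 128 mm across (122 mm inside), foot 108 mm, wall 3 mm, inner floor 4 mm up. Origin: centre of its underside, z up. An equal yellow tub, not to be used, stands near it; either may be the one nearer to the robot
Mind the look-alikes: they are no part of the job. Leave any pink look-alike of the ball_a alone.

How it is judged:
On the way:
1. both balls lie in the scoop's pan, and its floor is lifted more than 60 mm above the table (height (world z) of scoop above 0.06 m and x of ball_a in the frame of scoop between -0.045 and 0.045 m and y of ball_a in the frame of scoop between -0.036 and 0.036 m and z of ball_a in the frame of scoop between 0.005 and 0.05 m and x of ball_b in the frame of scoop between -0.045 and 0.045 m and y of ball_b in the frame of scoop between -0.036 and 0.036 m and z of ball_b in the frame of scoop between 0.005 and 0.05 m), for 0.2 s.
At the end, for the whole second after the job is handed in: Both balls lie at rest inside the blue tub (within 56 mm of its axis, below 60 mm); the tub stands upright within 50 mm of where it stood; the scoop stands on the table top outside the trough, upright within 11 degrees, at rest (horizontal distance between each of ball_a, ball_b and blue_tub below 0.056 m and height (world z) of each of ball_a, ball_b below 0.06 m and linear speed of each of ball_a, ball_b below 0.1 m/s and angle between each of blue_tub, scoop's own z axis and vertical below 0.2 rad and distance of blue_tub from where it was at the start of the episode below 0.05 m and height (world z) of blue_tub below 0.01 m and height (world z) of scoop between -0.01 and 0.004 m and linear speed of scoop below 0.03 m/s); the robot touches nothing.
It fails at once if a ball is handled with the fingers instead of the scoop (contact force between the fingers and ball_a above 0.5 N).
It fails at once if a ball is handled with the fingers instead of the scoop (contact force between the fingers and ball_b above 0.5 N).
It also fails if it takes over 64 s, if anything falls off the work surface, if the arm or the gripper's body presses on something with over 40 N, if the wrist force passes 120 N, or if a joint passes its speed limit or range.

## Working session

There is one attempt and no reset: what is moved stays moved. The work goes in short steps, Python scripts to look and compute and a tool call to move; the robot and the scene stay as the last step left them, time stands still between calls to the robot, and variables do not carry over. Pictures are saved under pics/ and viewed, about 8 in all and at most 12, crops included, and the job is handed in when it is done.

Besides the shell and the picture viewer there is one more tool, called after "Emit:" in YAML: its name, and indented under it one key for each argument. carry_out: Moves the arm, as the interface text tells. Its arguments: {"type":"object","properties":{"motion":{"type":"array"},"hand":{"type":"number"},"grip_force":{"type":"number"}},"required":["motion"]}

```bash
mkdir -p pics; ls
cat > h.py <<'E'
import numpy as np, cv2
from scipy.spatial.transform import Rotation as R
from plant import monitor, snapshot, workorder, finder
def cloud(p):
    """world coords per pixel (top/side or wrist)"""
    z=p["range_z"]; v,u=np.mgrid[:480,:640]
    c=np.stack([(u-p["cx"])/p["fx"]*z,(v-p["cy"])/p["fy"]*z,z],-1)
    if "hand_eye" in p:
        s=p["st"]; T=np.array(p["hand_eye"]); c=c@T[:3,:3].T+T[:3,3]
        w=c@R.from_quat(s["eef_rot"]).as_matrix().T+np.array(s["tool_pos"])
    else:
        M=R.from_rotvec(np.ravel(p["rvec"])).as_matrix(); w=(c-np.ravel(p["tvec"]))@M
    w[z==0]=np.nan
    return w
def shot(n):
    s=monitor.get_state(); p=snapshot(n); 
    if n=="wrist": p["st"]=s
    return p
def save(p,name): cv2.imwrite("pics/"+name,p["frame"][:,:,::-1])
E
python3 - <<'E'
from h import *
print(monitor.get_state())
for n in ("top","side"):
    p=shot(n); save(p,n+"0.png"); w=cloud(p)
    for t in ("scoop","tray","ball_a","blue_tub"):
        for d in finder.masks_of(p,t)[:4]:
            m=d["pixels"]; q=w[m]; print(n,t,round(d["p"],2),d["extent"],np.nanmedian(q,0).round(3),np.nanmin(q,0).round(3),np.nanmax(q,0).round(3),p["frame"][m].mean(0).round())
E
```

```text
pics
{'clock': 0.0, 'q': array([ 1.27578855,  0.68999822, -0.19451402,  1.56634973,  0.15727343,
        0.90249039, -0.21510672]), 'qd': array([-0.00066628, -0.00040617, -0.00152323, -0.00115417,  0.00067645,
       -0.00180408, -0.00038159]), 'joint_torque': array([-5.83352767e-05, -5.27571809e+01, -1.26694478e+00, -1.53430688e+01,
       -5.25921502e-02,  6.50588656e-03,  1.65453298e-04]), 'tool_pos': array([ 0.20162026, -0.5910374 ,  0.30189952]), 'eef_rot': array([ 9.86510599e-01,  1.63694764e-01, -2.06919409e-04, -9.05142279e-04]), 'contact_force': array([-0.19255044, -1.06967439, -0.05047048]), 'moment': array([ 0.01452377, -0.03096221, -0.00151289]), 'opening': 1.0005306359946118}
top scoop 0.61 [450.2, 190.8, 504.2, 266.4] [ 0.546 -0.244  0.003] [ 0.488 -0.3   -0.005] [ 0.613 -0.203  0.154] [98. 91. 81.]
top tray 0.87 [283.0, 157.4, 350.3, 296.0] [0.564 0.028 0.007] [ 0.44  -0.03  -0.001] [0.674 0.085 0.049] [83. 86. 86.]
top ball_a 0.74 [343.0, 309.1, 361.4, 325.9] [ 0.397 -0.033  0.023] [ 0.385 -0.046 -0.003] [ 0.411 -0.02   0.033] [155.  88. 107.]
top ball_a 0.7 [296.2, 2
[... 418 characters left out ...]
] [ 0.421  0.162 -0.003] [0.547 0.288 0.075] [ 17.  54. 120.]
side scoop 0.67 [294.5, 286.2, 375.5, 404.5] [ 0.553 -0.247  0.016] [ 0.488 -0.296 -0.001] [ 0.606 -0.101  0.152] [120. 105.  96.]
side tray 0.76 [271.1, 218.5, 405.2, 280.3] [0.561 0.036 0.022] [ 0.438 -0.036 -0.002] [0.682 0.143 0.047] [93. 94. 94.]
side ball_a 0.58 [282.7, 237.4, 296.9, 250.9] [0.469 0.035 0.027] [0.454 0.008 0.005] [0.483 0.066 0.036] [168. 163. 160.]
side ball_a 0.56 [236.8, 264.3, 255.6, 279.7] [ 0.397 -0.044  0.021] [ 0.384 -0.053  0.005] [ 0.409 -0.031  0.03 ] [173. 107. 125.]
side ball_a 0.52 [278.4, 280.7, 299.0, 295.5] [ 0.467 -0.088  0.022] [ 0.455 -0.095  0.009] [ 0.48  -0.075  0.029] [180. 110. 130.]
```

Run:
```python
from h import *
p=shot("top"); w=cloud(p)
im=p["frame"][130:340,140:520][:,:,::-1]; cv2.imwrite("pics/top1.png",cv2.resize(im,None,fx=2,fy=2))
X=w.reshape(-1,3); C=p["frame"].reshape(-1,3).astype(int)
# orange grip top
hsv=cv2.cvtColor(p["frame"],cv2.COLOR_RGB2HSV).reshape(-1,3)
reg=(X[:,1]<-0.15)&(X[:,0]>.45)&(X[:,0]<.65)&(X[:,1]>-.35)
g=reg&(X[:,2]>.135); print("grip",g.sum(),np.median(X[g],0),cv2.minAreaRect(X[g][:,:2].astype(np.float32)*1000), hsv[g].mean(0))
g=reg&(X[:,2]>.012); g2=reg&(X[:,2]>.02)&(X[:,2]<.06);print("pan",g2.sum(),cv2.minAreaRect(X[g2][:,:2].astype(np.float32)*1000))
g=(X[:,0]>.4)&(X[:,0]<.72)&(abs(X[:,1]-.03)<.1)&(X[:,2]>.038)&(X[:,2]<.055); print("tray rim",g.sum(),cv2.minAreaRect(X[g][:,:2].astype(np.float32)*1000))
b=X[g][:,:2];
g=(X[:,0]>.38)&(X[:,0]<.6)&(X[:,1]>.14)&(X[:,1]<.32)&(X[:,2]>.06)&(X[:,2]<.08);print("tub",g.sum(),cv2.minEnclosingCircle(X[g][:,:2].astype(np.float32)*1000),cv2.fitEllipse(X[g][:,:2].astype(np.float32)*1000))
```

```text
grip 240 [ 0.56719394 -0.2370914   0.14803607] ((569.3352661132812, -239.04774475097656), (30.452987670898438, 16.939062118530273), 15.371224403381348) [ 14.3875     228.89583333 142.40833333]
pan 397 ((544.0582275390625, -246.49781799316406), (72.8741683959961, 74.7764663696289), 16.900236129760742)
tray rim 1355 ((557.3826293945312, 26.983531951904297), (222.8186492919922, 96.0856704711914), 2.566838026046753)
tub 960 ((518.3433227539062, 234.45838928222656), 99.61885833740234) ((499.7863464355469, 227.62518310546875), (122.27641296386719, 180.2281036376953), 98.57095336914062)
```

View pics/top1.png

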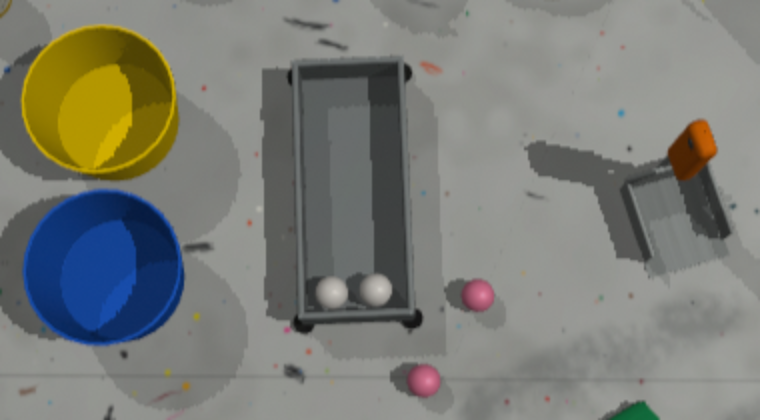

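View pics/side0.png

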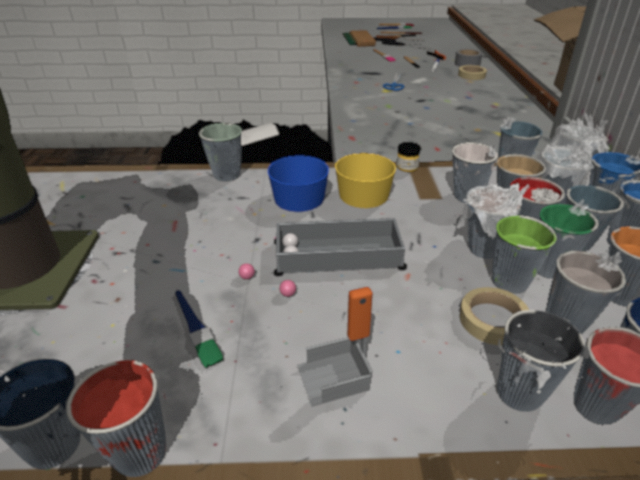

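Top crop: the white balls are at (331,292) and (375,290), inside the trough's near end. The pink look-alikes at (478,295) and (424,380) lie outside it. The blue tub is at (103,267), with the yellow one beyond it, and the scoop's orange grip is at (692,150). Only the two balls in the trough are white, so those are the targets.

```bash
cat >> h.py <<'E'
from scipy.spatial.transform import Slerp
def pose(yaw,pitch=0):
    """tool rot: x along yaw(deg), z down; pitch(deg)>0 = scoop front(-x) up"""
    return R.from_euler("z",yaw,degrees=True)*R.from_euler("y",pitch,degrees=True)*R.from_euler("x",180,degrees=True)
def plan(pos,rot,n,start=None):
    s=monitor.get_state(); p0,r0=start or (np.array(s["tool_pos"]),R.from_quat(s["eef_rot"]))
    sl=Slerp([0,1],R.concatenate([r0,rot])); out=[]; p,r=p0,r0
    for k in range(1,n+1):
        pn=p0+(np.array(pos)-p0)*k/n; rn=sl(k/n)
        d=r.inv().apply(pn-p)*100; a=(r.inv()*rn).as_rotvec(); row=[*d.round(2),*a.round(3)]
        out.append(row); p=p+r.apply(np.array(row[:3])/100); r=r*R.from_rotvec(row[3:])
    for i in range(0,n,8): print([float(x)+0. for o in out[i:i+8] for x in o])
    return p,r
E
python3 - <<'E'
from h import *
plan([.569,-.239,.29],pose(16),10)
p=shot("top");w=cloud(p);d=finder.masks_of(p,"blue_tub")[0];q=w[d["pixels"]];q=q[q[:,2]>.064]
print(cv2.minEnclosingCircle(q[:,:2].astype(np.float32)*1000),len(q))
E
```

```text
[4.61, -2.15, 0.13, 0.0, 0.0, 0.005, 4.61, -2.17, 0.12, 0.0, 0.0, 0.005, 4.59, -2.2, 0.13, 0.0, 0.0, 0.005, 4.58, -2.22, 0.13, 0.0, 0.0, 0.005, 4.57, -2.24, 0.13, 0.0, 0.0, 0.005, 4.55, -2.27, 0.12, 0.0, 0.0, 0.005, 4.55, -2.29, 0.13, 0.0, 0.0, 0.005, 4.54, -2.31, 0.13, 0.0, 0.0, 0.005]
[4.52, -2.33, 0.13, 0.0, 0.0, 0.005, 4.51, -2.36, 0.12, 0.0, 0.0, 0.005]
((483.2046203613281, 225.2456512451172), 63.80961990356445) 589
```

Emit:
carry_out:
  motion: [4.6, -2.2, 0.1, 0, 0, 0.005, 4.6, -2.2, 0.1, 0, 0, 0.005, 4.6, -2.2, 0.1, 0, 0, 0.005, 4.6, -2.2, 0.1, 0, 0, 0.005, 4.6, -2.2, 0.1, 0, 0, 0.005, 4.6, -2.3, 0.1, 0, 0, 0.005, 4.5, -2.3, 0.1, 0, 0, 0.005, 4.5, -2.3, 0.1, 0, 0, 0.005]
  hand: 8.8

```text
clock: 1.65
tool_pos: [0.4966, -0.3078, 0.2949]
eef_rot: [0.99, 0.144, 0.0, 0.0]
contact_force: [-0.2, 0.0, -0.0]
opening: 0.999
```

Emit:
carry_out:
  motion: [4.5, -2.3, 0.1, 0, 0, 0.005, 4.5, -2.3, 0.1, 0, 0, 0.005, 0, 0, 0, 0, 0, 0, 0, 0, 0, 0, 0, 0]

```text
clock: 2.15
tool_pos: [0.5682, -0.2401, 0.2926]
eef_rot: [0.99, 0.139, -0.001, 0.0]
contact_force: [-0.6, -0.4, 0.4]
opening: 1.0
```

Run:
```python
from h import *
s=monitor.get_state();print(s["clock"],s["tool_pos"],s["eef_rot"],s["contact_force"])
p=shot("wrist");save(p,"w1.png");X=cloud(p).reshape(-1,3)
hsv=cv2.cvtColor(p["frame"],cv2.COLOR_RGB2HSV).reshape(-1,3)
g=(hsv[:,0]<22)&(hsv[:,0]>5)&(hsv[:,1]>180)&(X[:,2]>.13)&(X[:,2]<.17)
print(g.sum(),cv2.minAreaRect(X[g][:,:2].astype(np.float32)*1000),np.median(X[g],0))
g=(X[:,2]>.02)&(X[:,2]<.045)&(abs(X[:,0]-.54)<.08)&(abs(X[:,1]+.245)<.07)
print(g.sum(),cv2.minAreaRect(X[g][:,:2].astype(np.float32)*1000))
```

```text
2.15 [ 0.56820686 -0.24008174  0.29258504] [ 9.90315385e-01  1.38834387e-01 -5.50569744e-04  3.86053867e-04] [-0.63457353 -0.3882849   0.39609351]
1069 ((570.6104736328125, -240.11764526367188), (27.875152587890625, 14.292588233947754), 16.297273635864258) [ 0.5735864  -0.23923473  0.14990615]
1161 ((544.4459228515625, -247.43157958984375), (73.84458923339844, 73.5188980102539), 16.36046028137207)
```

View pics/w1.png

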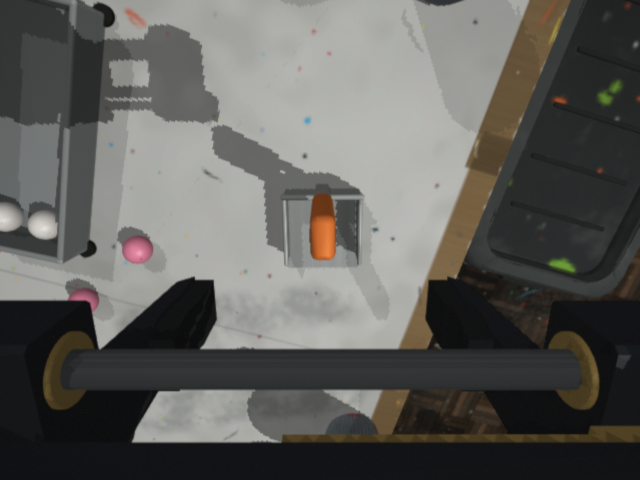

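The wrist view shows the orange grip at (322,228), lined up between the jaws (yaw 16.3°). The trough with the white balls is at the left edge, and the pink balls are outside it. Next I go down and grasp.

Emit:
carry_out:
  motion: [0.2, 0, 3, 0, 0, -0.006, 0, 0, 3, 0, 0, 0, 0, 0, 3, 0, 0, 0, 0, 0, 2.5, 0, 0, 0, 0, 0, 1.9, 0, 0, 0, 0, 0, 0, 0, 0, 0]

```text
clock: 2.95
tool_pos: [0.5694, -0.2397, 0.1576]
eef_rot: [0.99, 0.141, -0.001, -0.0]
contact_force: [-0.0, 0.2, -0.1]
opening: 0.994
```

Emit:
carry_out:
  motion: [0, 0, 0, 0, 0, 0, 0, 0, 0, 0, 0, 0, 0, 0, 0, 0, 0, 0, 0, 0, 0, 0, 0, 0, 0, 0, 0, 0, 0, 0, 0, 0, 0, 0, 0, 0, 0, 0, 0, 0, 0, 0]
  hand: 0
  grip_force: 45

```text
clock: 3.82
tool_pos: [0.5707, -0.2389, 0.1587]
eef_rot: [0.99, 0.142, -0.0, 0.0]
contact_force: [-0.3, -0.3, -0.1]
opening: 0.224
```

Emit:
carry_out:
  motion: [0, 0, -3, 0, 0, 0, 0, 0, -4, 0, 0, 0, 0, 0, -4, 0, 0, 0, 0, 0, 0, 0, 0, 0, 0, 0, 0, 0, 0, 0]

```text
clock: 4.45
tool_pos: [0.57, -0.2387, 0.2678]
eef_rot: [0.99, 0.142, -0.001, -0.0]
contact_force: [-0.6, -0.2, -0.6]
opening: 0.176
```

Run:
```python
from h import *
s=monitor.get_state();print(s["clock"],s["tool_pos"],R.from_quat(s["eef_rot"]).as_matrix().round(3),s["contact_force"],s["opening"],s["q"].round(2))
# tray from both
p=shot("wrist");X=cloud(p).reshape(-1,3)
g=(X[:,0]>.4)&(X[:,0]<.72)&(abs(X[:,1]-.03)<.1)&(X[:,2]>.040)&(X[:,2]<.05); print(g.sum(),cv2.minAreaRect(X[g][:,:2].astype(np.float32)*1000))
p=shot("side");save(p,"s1.png");X=cloud(p).reshape(-1,3)
g=(X[:,0]>.42)&(X[:,0]<.7)&(abs(X[:,1]-.03)<.08)&(X[:,2]>.040)&(X[:,2]<.05); print(g.sum(),cv2.minAreaRect(X[g][:,:2].astype(np.float32)*1000))
p=shot("top");w=cloud(p);save(p,"t2.png");X=w.reshape(-1,3)
g=(X[:,0]>.42)&(X[:,0]<.7)&(abs(X[:,1]-.03)<.08)&(X[:,2]>.038)&(X[:,2]<.05); Y=X[g][:,:2]*1000;print(g.sum(),cv2.minAreaRect(Y.astype(np.float32)))
# long walls: fit lines, mid of walls
for lo,hi in((.43,.47),(.47,.53),(.53,.59),(.59,.64)):
    q=Y[(Y[:,0]>lo*1000)&(Y[:,0]<hi*1000)]; print(lo,np.median(q[q[:,1]>28][:,1]),np.median(q[q[:,1]<28][:,1]))
# scoop bottom in hand
d=finder.masks_of(p,"scoop")[:1]
for e in d: q=w[e["pixels"]]; print(e["p"],np.nanmin(q,0),np.nanmedian(q,0))
```

```text
4.45 [ 0.56997348 -0.23867161  0.26779048] [[ 0.96   0.281 -0.002]
 [ 0.281 -0.96   0.001]
 [-0.002 -0.001 -1.   ]] [-0.62092824 -0.16057313 -0.6251238 ] 0.17647771593601452 [ 0.39  0.72 -0.12  1.62  0.11  0.81 -1.06]
3290 ((556.5244140625, -3.402669906616211), (216.8201141357422, 41.30206298828125), 1.68300199508667)
553 ((507.6558532714844, 21.980327606201172), (122.55139923095703, 98.5210189819336), 3.15390944480896)
1362 ((557.4088134765625, 27.017539978027344), (222.6710968017578, 96.18522644042969), 2.572371006011963)
0.43 57.254318920046934 -6.131330776160937
0.47 69.06603882905162 -20.70038429595084
0.53 71.61684533506171 -17.31087452238794
0.59 74.10242481375106 -15.4128785811247
0.55 [ 0.4889772  -0.32482674 -0.00352351] [ 0.53399502 -0.2497327   0.10515064]
```

View pics/s1.png

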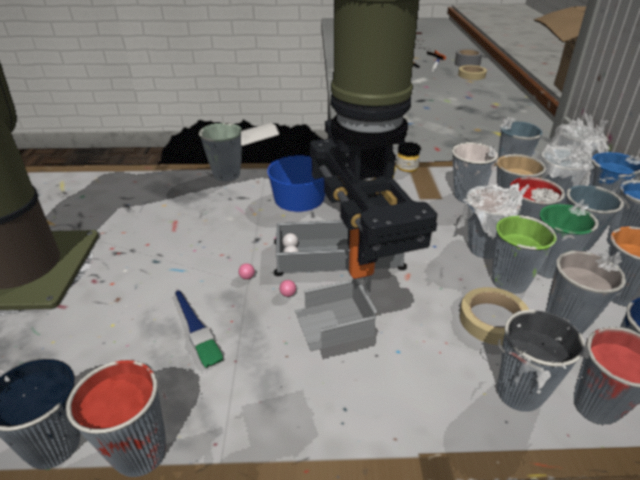

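The scoop is held, its pan hanging level at about (340,315). The trough and tubs haven't moved. Next I carry it over the far half of the trough.

Run:
```python
from h import *
plan([.6413,.0318,.262],pose(2.5),8)
```

```text
[1.81, -2.99, 0.07, 0.0, 0.0, 0.03, 1.71, -3.05, 0.06, 0.0, 0.001, 0.03, 1.62, -3.1, 0.07, 0.0, 0.0, 0.031, 1.53, -3.14, 0.07, -0.001, 0.0, 0.03, 1.43, -3.19, 0.06, 0.0, 0.001, 0.03, 1.33, -3.23, 0.07, 0.0, 0.0, 0.03, 1.24, -3.27, 0.07, 0.0, 0.0, 0.03, 1.14, -3.31, 0.06, 0.0, 0.0, 0.03]
```

Emit:
carry_out:
  motion: [1.8, -3, 0.07, 0, 0, 0.03, 1.7, -3.05, 0.07, 0, 0, 0.03, 1.6, -3.1, 0.07, 0, 0, 0.03, 1.5, -3.15, 0.07, 0, 0, 0.03, 1.4, -3.2, 0.07, 0, 0, 0.03, 1.3, -3.25, 0.07, 0, 0, 0.03, 1.25, -3.25, 0.07, 0, 0, 0.03, 1.15, -3.3, 0.07, 0, 0, 0.03]

```text
clock: 5.65
tool_pos: [0.6406, 0.0326, 0.2621]
eef_rot: [1.0, 0.022, -0.001, 0.0]
contact_force: [1.1, -0.6, -1.6]
opening: 0.178
```

Emit:
carry_out:
  motion: [0, 0, 0, 0, 0, 0, 0, 0, 0, 0, 0, 0]

```text
clock: 5.9
tool_pos: [0.6403, 0.0305, 0.2624]
eef_rot: [1.0, 0.022, -0.001, 0.001]
contact_force: [-0.6, 0.0, -1.3]
opening: 0.177
```

Run:
```python
from h import *
s=monitor.get_state();print(s["clock"],s["tool_pos"],R.from_quat(s["eef_rot"]).as_matrix().round(3),s["contact_force"],s["opening"])
plan([.6413,.0318,.171],pose(2.5),4)
p=shot("side");save(p,"s2.png");w=cloud(p);im=p["frame"][150:330,220:460][:,:,::-1]; cv2.imwrite("pics/s2.png",cv2.resize(im,None,fx=3,fy=3))
p=shot("wrist");save(p,"w2.png");X=cloud(p).reshape(-1,3)
g=(X[:,2]>.10)&(X[:,2]<.15)&(abs(X[:,0]-.6)<.1)&(abs(X[:,1]-.03)<.06);print(g.sum(),cv2.minAreaRect(X[g][:,:2].astype(np.float32)*1000))
```

```text
5.9 [0.64026533 0.0305315  0.26238556] [[ 0.999  0.045 -0.002]
 [ 0.045 -0.999 -0.001]
 [-0.002  0.001 -1.   ]] [-0.6259994   0.01786225 -1.30905184] 0.17678696703993224
[0.03, -0.03, 2.28, 0.0, 0.0, 0.0, 0.03, -0.04, 2.29, 0.001, 0.001, 0.0, 0.03, -0.03, 2.28, 0.0, 0.0, 0.001, 0.03, -0.03, 2.29, 0.0, 0.001, 0.0]
5761 ((628.5166625976562, 29.579833984375), (46.524200439453125, 73.71424102783203), 2.016439914703369)
```

View pics/w2.png

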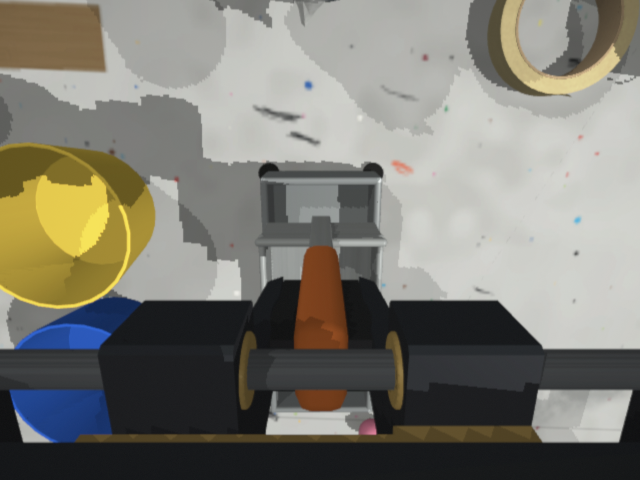

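Through the wrist camera the scoop is centred between the trough walls, with its rear wall at (320,240) and clear of the far end wall at (320,175). Lowering it in.

Emit:
carry_out:
  motion: [0.05, -0.03, 2.4, 0, 0, 0, 0.05, 0, 2.4, 0, 0, 0, 0, 0, 2.4, 0, 0, 0, 0, 0, 1.7, 0, 0, 0, 0, 0, 0.4, 0, 0, 0, 0, 0, 0.3, 0, 0, 0, 0, 0, 0, 0, 0, 0]

```text
clock: 6.88
tool_pos: [0.641, 0.0308, 0.1696]
eef_rot: [1.0, 0.022, -0.001, 0.001]
contact_force: [-5.2, -1.3, 12.6]
opening: 0.175
```

Emit:
carry_out:
  motion: [0, 0, 0.1, 0, 0, 0, 0, 0, 0, 0, 0, 0]

```text
clock: 7.12
tool_pos: [0.641, 0.0308, 0.1696]
eef_rot: [1.0, 0.022, -0.0, 0.001]
contact_force: [-7.5, -1.2, 18.6]
opening: 0.182
```

Run:
```python
from h import *
p=shot("wrist");save(p,"w3.png");w=cloud(p);X=w.reshape(-1,3)
g=(X[:,0]>.55)&(X[:,0]<.7)&(abs(X[:,1]-.03)<.06)&(X[:,2]<.06)
for c in np.arange(.6,.68,.01):
  for side in(1,-1):
    h=g&(abs(X[:,0]-c)<.005)&(side*(X[:,1]-.03)>.02); 
    print(round(c,2),side,h.sum(),[f"{1000*X[h&(abs(X[:,1]-.03-side*d)<.0015)][:,2].mean():.0f}" for d in np.arange(.024,.056,.003)] if h.sum() else "")
p=shot("side");im=p["frame"][150:330,250:430][:,:,::-1]; cv2.imwrite("pics/s3.png",cv2.resize(im,None,fx=3.3,fy=3.3,interpolation=cv2.INTER_CUBIC))
```

```text
0.6 1 139 ['nan', 'nan', 'nan', 'nan', 'nan', '26', '30', 'nan', 'nan', 'nan', '2']
0.6 -1 96 ['nan', 'nan', 'nan', 'nan', 'nan', 'nan', '9', '17', 'nan', 'nan', 'nan']
0.61 1 587 ['8', '8', '8', '13', '39', '28', '35', '45', '43', 'nan', 'nan']
0.61 -1 414 ['8', '8', '8', '11', '38', 'nan', '22', '32', '44', 'nan', 'nan']
0.62 1 826 ['8', '8', '8', '21', '38', 'nan', '35', '45', '44', 'nan', 'nan']
0.62 -1 792 ['8', '8', '8', '22', '38', 'nan', '25', '45', '44', 'nan', 'nan']
0.63 1 659 ['8', '8', '8', '23', '37', 'nan', '35', '45', '44', 'nan', 'nan']
0.63 -1 735 ['8', '8', '8', '27', '38', 'nan', '27', '45', '44', 'nan', 'nan']
0.64 1 688 ['47', '47', '39', '33', '34', '14', '29', '45', '44', 'nan', 'nan']
0.64 -1 528 ['47', '47', '38', '37', '33', '7', '29', '45', '44', 'nan', 'nan']
0.65 1 1215 ['23', '24', '23', '23', '21', '10', '28', '45', '44', 'nan', 'nan']
0.65 -1 1378 ['25', '26', '26', '26', '12', '7', '28', '45', '44', 'nan', 'nan']
0.66 1 609 ['45', '44', '45', '44', '44', '45', '42', '45', '44', '6', '6']
0.66 -1 431 ['39', '31', '32', '28', '25', '25', '37', '45', '44', 'nan', '2']
0.67 1 1634 ['20', '19', '19', '18', '17', '18', '17', '18', '14', '5', '3']
0.67 -1 1572 ['24', '25', '24', '26', '24', '27', '29', '27', '6', '5', '3']
0.68 1 945 ['1', '1', '1', '1', '1', '1', '1', '1', '1', '1', '1']
0.68 -1 967 ['1', '1', '1', '1', '1', '1', '2', '2', '1', '1', '1']<stdin>:7: RuntimeWarning: Mean of empty slice.
  ret = ret.dtype.type(ret / rcount)
```

View pics/s3.png

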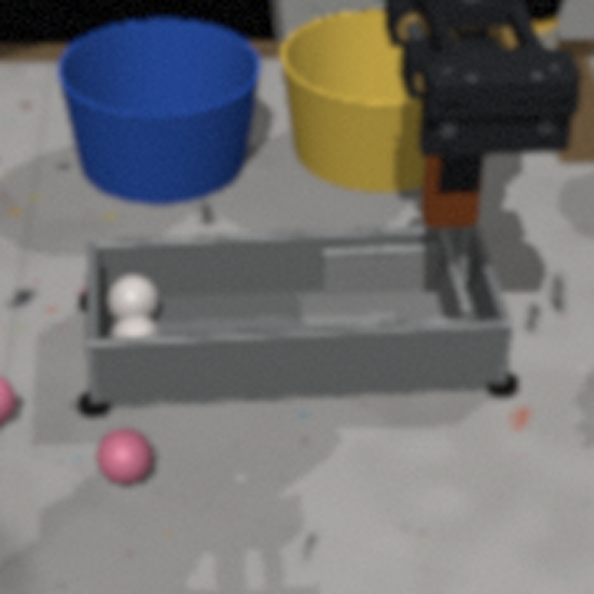

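View pics/w3.png

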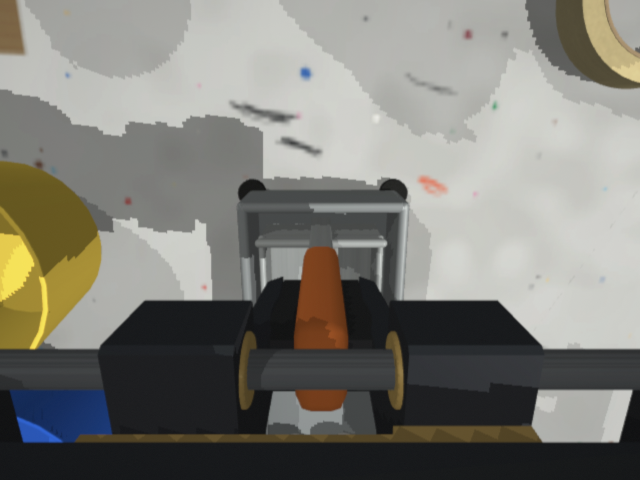

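The scoop sits flat on the trough floor: pan floor reads 8 mm, back wall 47 mm, sides 38 mm. It hung about 5 mm lower in the grip than I assumed. Both balls are at the near end, so I slide the scoop towards -x.

Emit:
carry_out:
  motion: [0, 0, -0.15, 0, 0, 0, -1, 0, 0, 0, 0, 0, -1.2, 0, 0, 0, 0, 0, -1.2, 0, 0, 0, 0, 0, -1.2, 0, 0, 0, 0, 0, -1.2, 0, 0, 0, 0, 0, -1.2, 0, 0, 0, 0, 0, -0.5, 0, 0, 0, 0, 0]
  grip_force: 58

```text
clock: 8.22
tool_pos: [0.5717, 0.0287, 0.171]
eef_rot: [1.0, 0.022, 0.007, -0.0]
contact_force: [5.1, 0.0, 8.1]
opening: 0.175
```

Emit:
carry_out:
  motion: [-0.5, 0, 0, 0, 0, 0, -0.5, 0, 0, 0, 0, 0, -0.5, 0, 0, 0, 0, 0, -0.5, 0, 0, 0, 0, 0, -0.5, 0, 0, 0, 0, 0, -0.3, 0, 0, 0, 0, 0, 0, 0, 0, 0, 0, 0]

```text
clock: 9.1
tool_pos: [0.5451, 0.0277, 0.1711]
eef_rot: [1.0, 0.022, 0.008, -0.001]
contact_force: [5.4, 0.5, 9.8]
opening: 0.176
```

Emit:
carry_out:
  motion: [-0.4, 0, 0, 0, 0, 0, -0.4, 0, 0, 0, 0, 0, -0.3, 0, 0, 0, 0, 0, 0, 0, 0, 0, 0, 0]

```text
clock: 9.6
tool_pos: [0.5346, 0.0273, 0.1712]
eef_rot: [1.0, 0.022, 0.009, -0.001]
contact_force: [6.7, 0.8, 11.0]
opening: 0.175
```

Emit:
carry_out:
  motion: [-0.3, 0, 0, 0, 0, 0, 0, 0, 0, 0, 0, 0]

```text
clock: 9.85
tool_pos: [0.5319, 0.0271, 0.1712]
eef_rot: [1.0, 0.022, 0.009, -0.001]
contact_force: [6.4, 0.2, 10.5]
opening: 0.178
```

Run:
```python
from h import *
for n in("top","side"):
    p=shot(n);w=cloud(p)
    for d in finder.masks_of(p,"ball_a")[:5]: print(n,round(d["p"],2),d["extent"],np.nanmedian(w[d["pixels"]],0).round(3),p["frame"][d["pixels"]].mean(0).round())
    im=p["frame"][150:330,220:460] if n=="side" else p["frame"][200:320,240:400]
    cv2.imwrite("pics/%s4.png"%n,cv2.resize(im[:,:,::-1],(640,480),interpolation=cv2.INTER_CUBIC))
```

```text
top 0.66 [346.6, 313.0, 359.2, 325.1] [ 0.397 -0.036  0.024] [196. 113. 137.]
top 0.57 [372.6, 270.8, 386.8, 286.9] [ 0.467 -0.078  0.024] [197. 113. 139.]
side 0.79 [238.1, 264.4, 255.1, 277.3] [ 0.397 -0.043  0.021] [161. 100. 117.]
side 0.75 [280.3, 281.4, 296.3, 296.1] [ 0.469 -0.088  0.021] [171. 105. 123.]
side 0.59 [281.1, 234.2, 292.9, 247.3] [0.467 0.035 0.03 ] [173. 167. 164.]
side 0.58 [278.3, 246.5, 294.6, 251.6] [0.465 0.002 0.033] [178. 172. 170.]
```

View pics/side4.png

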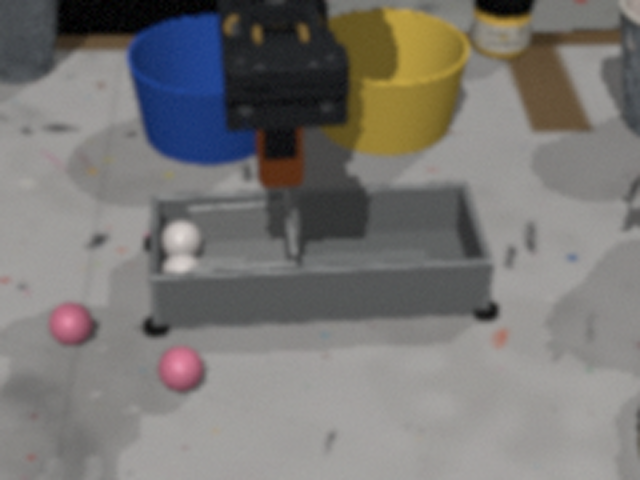

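Emit:
carry_out:
  motion: [-0.3, 0, 0, 0, 0, 0, 0, 0, 0, 0, 0, 0]

```text
clock: 10.3
tool_pos: [0.5291, 0.0271, 0.1712]
eef_rot: [1.0, 0.022, 0.009, -0.001]
contact_force: [7.4, 1.0, 10.4]
opening: 0.177
```

Emit:
carry_out:
  motion: [-0.2, 0, 0, 0, 0, 0, 0, 0, 0, 0, 0, 0]

```text
clock: 10.55
tool_pos: [0.5273, 0.027, 0.1713]
eef_rot: [1.0, 0.022, 0.009, -0.001]
contact_force: [7.4, 0.4, 11.9]
opening: 0.179
```

Emit:
carry_out:
  motion: [-0.2, 0, 0, 0, 0, 0, 0, 0, 0, 0, 0, 0]

```text
clock: 10.8
tool_pos: [0.5254, 0.0269, 0.1713]
eef_rot: [1.0, 0.022, 0.01, -0.001]
contact_force: [8.5, 0.4, 12.4]
opening: 0.179
```

Emit:
carry_out:
  motion: [-0.3, 0, 0, 0, 0, 0, 0, 0, 0, 0, 0, 0]

```text
clock: 11.05
tool_pos: [0.5239, 0.0268, 0.1717]
eef_rot: [1.0, 0.022, 0.011, -0.001]
contact_force: [10.2, 0.5, 11.1]
opening: 0.175
```

Emit:
carry_out:
  motion: [-0.2, 0, 0, 0, 0, 0, 0, 0, 0, 0, 0, 0]

```text
clock: 11.3
tool_pos: [0.5232, 0.0268, 0.172]
eef_rot: [1.0, 0.022, 0.013, -0.001]
contact_force: [11.5, 0.1, 12.0]
opening: 0.18
```

Run:
```python
from h import *
for n in("top","side"):
    p=shot(n);w=cloud(p)
    for d in finder.masks_of(p,"ball_a")[:5]: print(n,round(d["p"],2),d["extent"],np.nanmedian(w[d["pixels"]],0).round(3),p["frame"][d["pixels"]].mean(0).round())
p=shot("wrist");save(p,"w5.png");X=cloud(p).reshape(-1,3)
g=(X[:,2]>.03)&(X[:,2]<.06)&(abs(X[:,0]-.54)<.04)&(abs(X[:,1]-.025)<.03)
print(g.sum(),cv2.minAreaRect(X[g][:,:2].astype(np.float32)*1000),np.median(X[g],0))
g=(X[:,2]>.003)&(X[:,2]<.06)&(abs(X[:,1]-.025)<.06)
for x in np.arange(.5,.58,.005):
  h=g&(abs(X[:,0]-x)<.0025)&(abs(X[:,1]-.025)<.03)
  if h.sum(): print(round(x,3),np.percentile(X[h][:,2]*1000,[5,50,95]).round(1))
```

```text
top 0.67 [370.4, 270.8, 385.5, 286.3] [ 0.467 -0.078  0.024] [197. 114. 139.]
top 0.47 [345.5, 311.1, 358.2, 322.3] [ 0.397 -0.034  0.025] [196. 110. 135.]
side 0.79 [278.7, 282.8, 296.1, 297.7] [ 0.469 -0.089  0.02 ] [170. 104. 123.]
side 0.67 [237.8, 264.5, 253.6, 278.2] [ 0.398 -0.043  0.021] [161.  99. 117.]
side 0.58 [281.0, 246.7, 291.8, 251.8] [0.464 0.001 0.034] [180. 175. 172.]
side 0.51 [280.2, 234.4, 296.3, 246.6] [0.465 0.035 0.03 ] [170. 164. 162.]
1617 ((534.2837524414062, 25.08357810974121), (9.326637268066406, 60.039512634277344), 2.2764174938201904) [0.53356864 0.02509124 0.04924079]
0.5 [ 8.9  9.9 11. ]
0.505 [ 8.9 10.  11.1]
0.51 [ 9.2 10.2 11.3]
0.515 [ 9.4 10.4 11.4]
0.52 [ 9.1 10.3 11.7]
0.53 [31.5 50.2 51.7]
0.535 [ 6.3 27.8 51.1]
0.54 [ 5.9  7.4 52.3]
0.545 [5.7 6.8 7.8]
0.55 [5.6 6.8 7.9]
0.555 [5.7 6.8 7.9]
0.56 [5.7 6.8 7.9]
0.565 [5.7 6.7 8. ]
0.57 [5.6 6.8 7.9]
0.575 [5.7 6.8 7.9]
```

View pics/w5.png

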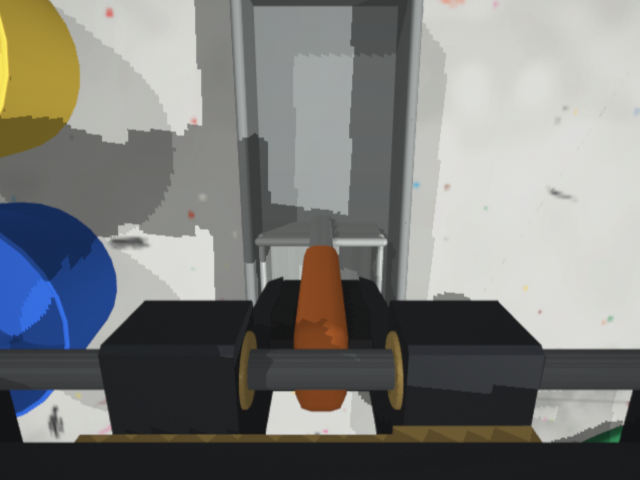

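Back wall at x=0.537 puts the lip within about 2 mm of the end wall, and contact is building. The ball centres are about 11 mm inside the lip. Next I tilt the front up about the rear bottom edge, then lift.

Run:
```python
from h import *
e=plan([.552,.028,.1755],pose(2.4,8.5),4)
e=plan([.577,.0292,.172],pose(2.4,17),4,e)
print(e[0],e[1].as_quat(), (R.from_quat(monitor.get_state()["eef_rot"])).as_matrix().round(3))
```

```text
[0.72, 0.0, -0.07, 0.0, -0.044, 0.001, 0.72, 0.0, -0.1, -0.001, -0.043, 0.0, 0.71, 0.0, -0.13, 0.0, -0.044, 0.001, 0.71, 0.0, -0.17, 0.0, -0.043, 0.0]
[0.63, 0.0, -0.01, 0.0, -0.037, 0.0, 0.63, -0.01, -0.02, 0.0, -0.037, 0.0, 0.63, 0.0, -0.06, 0.0, -0.037, 0.0, 0.63, 0.0, -0.07, 0.0, -0.037, 0.0]
[0.57698283 0.0291762  0.17198233] [ 0.98883173  0.02085478 -0.14754212  0.00286528] [[ 0.999  0.044  0.026]
 [ 0.044 -0.999  0.003]
 [ 0.026 -0.002 -1.   ]]
```

Emit:
carry_out:
  motion: [0.72, 0, -0.1, 0, -0.044, 0, 0.72, 0, -0.1, 0, -0.044, 0, 0.71, 0, -0.13, 0, -0.044, 0, 0.71, 0, -0.17, 0, -0.044, 0, 0.63, 0, -0.02, 0, -0.037, 0, 0.63, 0, -0.04, 0, -0.037, 0, 0.63, 0, -0.06, 0, -0.037, 0, 0.63, 0, -0.08, 0, -0.037, 0]

```text
clock: 12.55
tool_pos: [0.5708, 0.0285, 0.1677]
eef_rot: [0.987, 0.022, -0.156, 0.003]
contact_force: [4.2, 0.3, -4.0]
opening: 0.178
```

Emit:
carry_out:
  motion: [0, 0, 0, 0, 0, 0, 0, 0, 0, 0, 0, 0]

```text
clock: 12.8
tool_pos: [0.5707, 0.0286, 0.1679]
eef_rot: [0.988, 0.022, -0.156, 0.003]
contact_force: [5.3, -0.1, -1.2]
opening: 0.177
```

Run:
```python
from h import *
s=monitor.get_state();print(s["clock"],s["tool_pos"],R.from_quat(s["eef_rot"]).as_matrix().round(3)[:,2],s["contact_force"],s["opening"],s["q"].round(2))
for n in("top","side"):
    p=shot(n);w=cloud(p)
    for d in finder.masks_of(p,"ball_a")[:5]: print(n,round(d["p"],2),d["extent"],np.nanmedian(w[d["pixels"]],0).round(3),p["frame"][d["pixels"]].mean(0).round())
    im=p["frame"][150:330,220:460]
    cv2.imwrite("pics/%s6.png"%n,cv2.resize(im[:,:,::-1],(640,480),interpolation=cv2.INTER_CUBIC))
```

```text
12.8 [0.57065128 0.02859338 0.16793875] [-0.307 -0.013 -0.951] [ 5.34905505 -0.14810717 -1.22836077] 0.17707337431365328 [-0.11  0.91 -0.02  1.59 -0.01  0.95 -1.65]
top 0.78 [373.6, 265.0, 384.7, 288.4] [ 0.467 -0.078  0.024] [174. 101. 122.]
top 0.5 [355.4, 314.7, 359.0, 323.0] [ 0.396 -0.042  0.023] [219. 122. 151.]
side 0.67 [279.0, 282.7, 298.7, 296.4] [ 0.469 -0.089  0.021] [166. 102. 120.]
side 0.6 [315.4, 242.9, 325.9, 244.9] [0.521 0.005 0.041] [170. 165. 162.]
side 0.5 [237.5, 264.0, 253.1, 278.8] [ 0.397 -0.044  0.02 ] [175. 108. 127.]
side 0.45 [307.6, 232.3, 322.7, 243.9] [0.516 0.036 0.036] [177. 172. 169.]
```

View pics/side6.png

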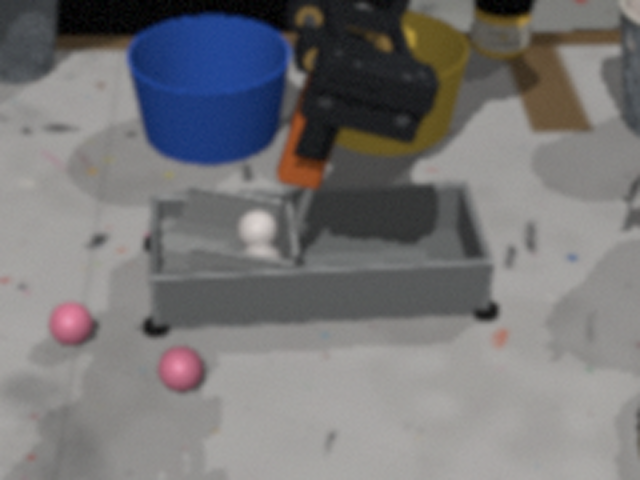

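The side crop shows both white balls at (258,225) and (262,252), rolled back against the scoop's rear wall with the front up. Now the straight lift.

Emit:
carry_out:
  motion: [-0.1, 0, -1, 0, 0, 0, -0.45, 0, -1.5, 0, 0, 0, -0.6, 0, -1.9, 0, 0, 0, -0.75, 0, -2.3, 0, 0, 0, -0.75, 0, -2.3, 0, 0, 0, -0.75, 0, -2.3, 0, 0, 0, -0.6, 0, -1.9, 0, 0, 0, -0.3, 0, -1, 0, 0, 0]

```text
clock: 14.0
tool_pos: [0.5703, 0.0286, 0.3169]
eef_rot: [0.987, 0.022, -0.161, 0.004]
contact_force: [0.2, -0.2, -1.3]
opening: 0.18
```

Emit:
carry_out:
  motion: [0, 0, 0, 0, 0, 0, 0, 0, 0, 0, 0, 0, 0, 0, 0, 0, 0, 0]

```text
clock: 14.38
tool_pos: [0.5706, 0.0287, 0.3144]
eef_rot: [0.986, 0.022, -0.162, 0.004]
contact_force: [0.4, 0.3, -2.4]
opening: 0.178
```

Run:
```python
from h import *
s=monitor.get_state();print(s["clock"],s["tool_pos"],R.from_quat(s["eef_rot"]).as_matrix().round(3)[:,2],s["contact_force"],s["opening"],s["q"].round(2))
for n in("top","side"):
    p=shot(n);w=cloud(p)
    for d in finder.masks_of(p,"ball_a")[:5]: print(n,round(d["p"],2),d["extent"],np.nanmedian(w[d["pixels"]],0).round(3),p["frame"][d["pixels"]].mean(0).round())
    if n=="top":
      d=finder.masks_of(p,"blue_tub")[0];q=w[d["pixels"]];q=q[q[:,2]>.064];print(cv2.minEnclosingCircle(q[:,:2].astype(np.float32)*1000))
```

```text
14.375 [0.57060476 0.02869102 0.31438446] [-0.32  -0.015 -0.947] [ 0.3903632   0.34571062 -2.41690425] 0.17794141416867174 [-0.11  0.73 -0.01  1.47 -0.02  1.26 -1.64]
top 0.64 [374.0, 269.2, 387.3, 287.9] [ 0.467 -0.079  0.024] [205. 121. 147.]Traceback (most recent call last):
  File "<stdin>", line 7, in <module>
IndexError: list index out of range
```

Run:
```python
from h import *
p=shot("side");w=cloud(p)
for d in finder.masks_of(p,"ball_a")[:5]: print(round(d["p"],2),d["extent"],np.nanmedian(w[d["pixels"]],0).round(3),p["frame"][d["pixels"]].mean(0).round())
im=p["frame"][90:330,220:460];cv2.imwrite("pics/side7.png",cv2.resize(im[:,:,::-1],(600,600),interpolation=cv2.INTER_CUBIC))
p=shot("wrist");X=cloud(p).reshape(-1,3);h=cv2.cvtColor(p["frame"],cv2.COLOR_RGB2HSV).reshape(-1,3)
g=(h[:,0]>100)&(h[:,0]<125)&(h[:,1]>150)&(X[:,2]>.066)&(X[:,2]<.075);print("tubrim",g.sum(),cv2.minEnclosingCircle(X[g][:,:2].astype(np.float32)*1000) if g.sum()>5 else "")
e=plan([.627,.230,.314],pose(2.4,18),10)
def tcp(th,L): return np.array(L)+R.from_euler("zy",[2.4,0],degrees=True).apply(R.from_euler("y",th,degrees=True).apply([.072,0,.164]))
th0=18
for th,L in((4,[.508,.225,.12]),(-8,[.508,.225,.09]),(-22,[.508,.225,.088]),(-38,[.508,.225,.088])):
    print(th,tcp(th,L)); e=plan(tcp(th,L),pose(2.4,th),4,e)
```

```text
0.54 [304.7, 157.9, 322.0, 170.6] [0.514 0.036 0.184] [167. 162. 159.]
0.51 [236.7, 264.6, 251.5, 277.9] [ 0.397 -0.044  0.021] [162. 101. 118.]
0.5 [278.0, 281.8, 294.8, 294.8] [ 0.469 -0.088  0.021] [167. 103. 121.]
tubrim 2085 ((484.8018493652344, 224.527587890625), 63.8887939453125)
[0.62, -1.99, -0.2, 0.0, 0.001, 0.0, 0.62, -1.98, -0.19, 0.0, 0.001, 0.001, 0.61, -1.99, -0.2, 0.0, 0.001, 0.0, 0.62, -1.98, -0.2, 0.0, 0.001, 0.0, 0.62, -1.99, -0.19, 0.001, 0.001, 0.0, 0.61, -1.99, -0.19, 0.0, 0.001, 0.001, 0.62, -1.98, -0.19, 0.0, 0.001, 0.0, 0.62, -1.99, -0.2, 0.0, 0.001, 0.0]
[0.61, -1.99, -0.19, 0.0, 0.001, 0.0, 0.62, -1.99, -0.19, 0.0, 0.001, 0.001]
4 [0.59119164 0.22848676 0.27857804]
[-0.58, 0.0, 1.12, 0.0, 0.061, 0.0, -0.64, 0.0, 1.08, 0.0, 0.061, 0.0, -0.72, 0.0, 1.04, 0.0, 0.061, 0.0, -0.77, 0.01, 1.0, 0.0, 0.061, 0.0]
-8 [0.55643239 0.22702992 0.26242443]
[-0.84, 0.0, 0.46, 0.0, 0.052, 0.0, -0.86, 0.0, 0.42, 0.0, 0.053, 0.0, -0.88, 0.0, 0.38, 0.0, 0.052, 0.0, -0.91, 0.0, 0.32, 0.0, 0.053, 0.0]
-22 [0.51331709 0.22522285 0.26702983]
[-1.05, 0.0, -0.26, 0.0, 0.061, 0.0, -1.03, 0.0, -0.33, 0.0, 0.061, 0.0, -1.02, 0.0, -0.39, 0.0, 0.061, 0.0, -0.98, 0.0, -0.45, 0.0, 0.061, 0.0]
-38 [0.46380709 0.22314777 0.26156139]
[-1.2, 0.0, -0.34, 0.0, 0.07, 0.0, -1.17, 0.0, -0.42, 0.0, 0.07, 0.0, -1.15, 0.0, -0.5, 0.0, 0.07, 0.0, -1.1, 0.0, -0.58, 0.0, 0.07, 0.0]
```

View pics/side7.png

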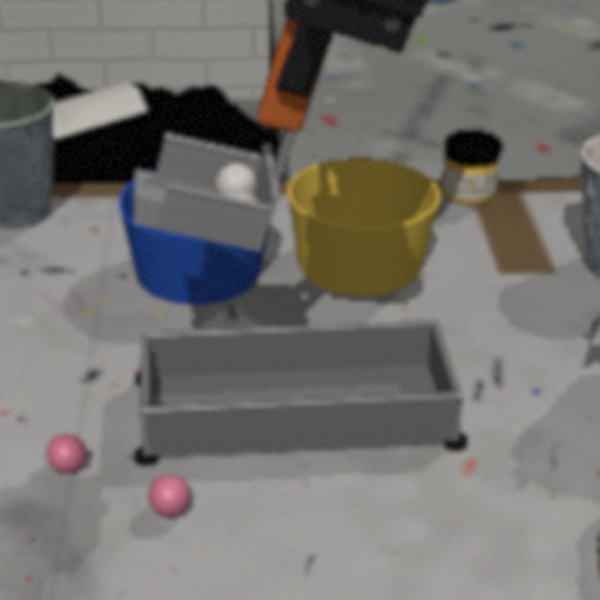

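The trough is empty. The balls are in the raised pan: one clearly visible at (236,180), a sliver of the other below it. The wrist force also agrees (-2.4 N). Now over the blue tub, whose rim centre is (0.485, 0.225).

Emit:
carry_out:
  motion: [0.3, -1, -0.1, 0, 0.001, 0, 0.6, -1.9, -0.2, 0, 0.001, 0, 0.6, -2, -0.2, 0, 0.001, 0, 0.6, -2, -0.2, 0, 0.001, 0, 0.6, -2, -0.2, 0, 0.001, 0, 0.6, -2, -0.2, 0, 0.001, 0, 0.6, -2, -0.2, 0, 0.001, 0, 0.6, -2, -0.2, 0, 0.001, 0]

```text
clock: 15.68
tool_pos: [0.6121, 0.1811, 0.3152]
eef_rot: [0.987, 0.022, -0.157, 0.004]
contact_force: [-0.2, -0.3, -2.1]
opening: 0.173
```

Emit:
carry_out:
  motion: [0.6, -2, -0.2, 0, 0, 0, 0.6, -1.9, -0.2, 0, 0, 0, 0.4, -1, -0.1, 0, 0, 0, 0, 0, 0, 0, 0, 0, 0, 0, 0, 0, 0, 0]

```text
clock: 16.3
tool_pos: [0.6265, 0.2283, 0.315]
eef_rot: [0.987, 0.021, -0.157, 0.004]
contact_force: [-0.2, 0.5, -1.6]
opening: 0.178
```

Emit:
carry_out:
  motion: [-0.58, 0, 1.12, 0, 0.061, 0, -0.64, 0, 1.08, 0, 0.061, 0, -0.72, 0, 1.04, 0, 0.061, 0, -0.77, 0, 1.0, 0, 0.061, 0]

```text
clock: 16.8
tool_pos: [0.5902, 0.2264, 0.2798]
eef_rot: [0.999, 0.022, -0.035, 0.001]
contact_force: [0.9, 0.8, -1.3]
opening: 0.174
```

Emit:
carry_out:
  motion: [-0.84, 0, 0.46, 0, 0.052, 0, -0.86, 0, 0.42, 0, 0.053, 0, -0.88, 0, 0.38, 0, 0.052, 0, -0.91, 0, 0.32, 0, 0.053, 0, -1.05, 0, -0.26, 0, 0.061, 0, -1.03, 0, -0.33, 0, 0.061, 0, -1.02, 0, -0.39, 0, 0.061, 0, -0.98, 0, -0.45, 0, 0.061, 0]

```text
clock: 17.8
tool_pos: [0.5123, 0.2232, 0.2689]
eef_rot: [0.981, 0.021, 0.191, -0.004]
contact_force: [-0.2, -0.9, -1.7]
opening: 0.173
```

Emit:
carry_out:
  motion: [-1.2, 0, -0.34, 0, 0.07, 0, -1.17, 0, -0.42, 0, 0.07, 0, -1.15, 0, -0.5, 0, 0.07, 0, -1.1, 0, -0.58, 0, 0.07, 0, 0, 0, 0, 0, 0, 0, 0, 0, 0, 0, 0, 0, 0, 0, 0, 0, 0, 0, 0, 0, 0, 0, 0, 0]

```text
clock: 18.8
tool_pos: [0.4912, 0.2486, 0.3195]
eef_rot: [0.96, 0.016, 0.279, 0.018]
contact_force: [-0.0, -0.5, -2.1]
opening: 0.177
```

Run:
```python
from h import *
s=monitor.get_state();print(s["clock"],s["tool_pos"],R.from_quat(s["eef_rot"]).as_matrix().round(3)[:,2],s["contact_force"],s["opening"])
for n in ("side","top"):
    p=shot(n);w=cloud(p)
    for d in finder.masks_of(p,"ball_a")[:5]: print(n,round(d["p"],2),d["extent"],np.nanmedian(w[d["pixels"]],0).round(3),p["frame"][d["pixels"]].mean(0).round())
```

```text
18.8 [0.49115976 0.2486342  0.31953677] [ 0.537 -0.025 -0.843] [-0.01644428 -0.46664069 -2.11350966] 0.17691670028473466
side 0.63 [279.3, 284.2, 296.7, 295.6] [ 0.469 -0.088  0.021] [163. 101. 118.]
side 0.51 [240.6, 264.8, 255.2, 278.4] [ 0.397 -0.043  0.021] [165. 103. 120.]
top 0.61 [198.9, 277.1, 217.8, 296.7] [0.448 0.207 0.028] [101. 102. 102.]
top 0.58 [342.7, 312.5, 361.3, 327.4] [ 0.396 -0.033  0.024] [156.  88. 108.]
top 0.49 [182.0, 280.1, 198.8, 298.7] [0.446 0.234 0.027] [143. 142. 140.]
top 0.48 [368.4, 268.3, 387.7, 284.9] [ 0.467 -0.078  0.023] [156.  89. 108.]
```

Both balls are in the blue tub, at (0.448, 0.207) and (0.446, 0.234), resting at floor height. The last tilt rows ran into the arm's limit, but without contact. Now I level the scoop and carry it back.

Run:
```python
from h import *
e=plan([.56,.225,.34],pose(2.4,0),8)
e=plan([.571,-.225,.30],pose(2.4,0),12,e)
```

```text
[0.85, 0.33, 0.26, 0.006, -0.071, -0.001, 0.87, 0.34, 0.19, 0.006, -0.071, -0.001, 0.88, 0.33, 0.13, 0.006, -0.07, -0.001, 0.88, 0.34, 0.07, 0.006, -0.071, -0.001, 0.89, 0.34, 0.0, 0.005, -0.071, -0.001, 0.88, 0.34, -0.06, 0.006, -0.071, -0.001, 0.88, 0.34, -0.13, 0.006, -0.07, -0.001, 0.87, 0.34, -0.19, 0.006, -0.071, -0.001]
[-0.06, 3.75, 0.33, 0.0, 0.0, 0.0, -0.07, 3.75, 0.34, 0.0, 0.0, 0.0, -0.06, 3.75, 0.33, 0.0, 0.0, 0.0, -0.07, 3.75, 0.33, 0.0, 0.0, 0.0, -0.06, 3.75, 0.34, 0.0, 0.0, 0.0, -0.07, 3.75, 0.33, 0.0, 0.0, 0.0, -0.06, 3.76, 0.33, 0.0, 0.0, 0.0, -0.07, 3.75, 0.34, 0.0, 0.0, 0.0]
[-0.06, 3.75, 0.33, 0.0, 0.0, 0.0, -0.07, 3.75, 0.34, 0.0, 0.0, 0.0, -0.06, 3.75, 0.33, 0.0, 0.0, 0.0, -0.07, 3.75, 0.33, 0.0, 0.0, 0.0]
```

Emit:
carry_out:
  motion: [0.85, 0.3, 0, 0.006, -0.071, 0, 0.87, 0.3, 0, 0.006, -0.071, 0, 0.88, 0.3, 0, 0.006, -0.071, 0, 0.88, 0.3, 0, 0.006, -0.071, 0, 0.88, 0.3, 0, 0.006, -0.071, 0, 0.88, 0.3, 0, 0.006, -0.071, 0, 0.88, 0.3, -0.1, 0.006, -0.071, 0, 0.88, 0.3, -0.2, 0.006, -0.071, 0]

```text
clock: 20.0
tool_pos: [0.5572, 0.2276, 0.3448]
eef_rot: [1.0, 0.017, -0.002, -0.002]
contact_force: [0.0, -0.2, -1.4]
opening: 0.174
```

Emit:
carry_out:
  motion: [0, 0, 0, 0, 0, 0, 0, 0, 0, 0, 0, 0]

```text
clock: 20.25
tool_pos: [0.5561, 0.2283, 0.3444]
eef_rot: [1.0, 0.018, -0.001, -0.001]
contact_force: [0.6, 0.9, -1.4]
opening: 0.179
```

Run:
```python
from h import *
s=monitor.get_state();print(s["clock"],s["tool_pos"],R.from_quat(s["eef_rot"]).as_matrix().round(3),s["contact_force"],s["opening"],s["q"].round(2))
e=plan([.571,-.225,.30],pose(2.4,0),14)
```

```text
20.25 [0.55606839 0.22829181 0.34438858] [[ 0.999  0.035 -0.002]
 [ 0.035 -0.999  0.003]
 [-0.002 -0.003 -1.   ]] [ 0.5976129   0.9307735  -1.43370903] 0.1786384169624256 [-0.38  0.61 -0.14  1.59  0.1   0.95 -2.09]
[-0.01, 3.24, 0.31, 0.0, 0.0, 0.0, 0.0, 3.24, 0.31, 0.0, 0.0, -0.001, -0.01, 3.24, 0.31, -0.001, 0.0, 0.0, -0.01, 3.24, 0.31, 0.0, 0.001, -0.001, -0.02, 3.24, 0.31, 0.0, 0.0, 0.0, -0.01, 3.24, 0.31, 0.0, 0.0, -0.001, -0.02, 3.24, 0.31, 0.0, 0.0, 0.0, -0.01, 3.24, 0.31, -0.001, 0.0, -0.001]
[-0.02, 3.24, 0.32, 0.0, 0.0, 0.0, -0.02, 3.24, 0.31, 0.0, 0.0, -0.001, -0.03, 3.24, 0.32, 0.0, 0.0, 0.0, -0.02, 3.24, 0.31, 0.0, 0.001, -0.001, -0.03, 3.24, 0.32, -0.001, 0.0, 0.0, -0.02, 3.24, 0.31, 0.0, 0.0, -0.001]
```

Emit:
carry_out:
  motion: [0, 2, 0.2, 0, 0, 0, 0, 3.5, 0.3, 0, 0, 0, 0, 3.5, 0.3, 0, 0, 0, 0, 3.5, 0.3, 0, 0, 0, 0, 3.5, 0.3, 0, 0, 0, 0, 3.5, 0.3, 0, 0, 0, 0, 3.5, 0.3, 0, 0, 0, 0, 3.5, 0.3, 0, 0, 0]

```text
clock: 21.25
tool_pos: [0.5649, -0.0389, 0.321]
eef_rot: [1.0, 0.017, -0.001, -0.001]
contact_force: [1.2, 0.2, -1.8]
opening: 0.177
```

Emit:
carry_out:
  motion: [0, 3.5, 0.5, 0, 0, 0, 0, 3.5, 0.5, 0, 0, 0, 0, 3.5, 0.5, 0, 0, 0, 0, 3.5, 0.5, 0, 0, 0, 0, 3.5, 0.5, 0, 0, 0, 0, 2.5, 0.5, 0, 0, 0, 0, 0, 0, 0, 0, 0, 0, 0, 0, 0, 0, 0]

```text
clock: 22.25
tool_pos: [0.5726, -0.235, 0.2906]
eef_rot: [1.0, 0.018, -0.001, -0.002]
contact_force: [0.1, -0.1, -1.0]
opening: 0.182
```

Run:
```python
from h import *
s=monitor.get_state();print(s["clock"],s["tool_pos"],R.from_quat(s["eef_rot"]).as_matrix().round(3),s["contact_force"])
p=shot("side");w=cloud(p);X=w.reshape(-1,3)
g=(abs(X[:,0]-.54)<.06)&(X[:,1]<-.18)&(X[:,1]>-.3)&(X[:,2]>.04)
d=finder.masks_of(p,"scoop");print([ (e["p"],e["extent"],np.nanpercentile(w[e["pixels"]],[2,98],axis=0).round(3).tolist()) for e in d[:2]])
```

```text
22.25 [ 0.57257736 -0.23500059  0.29056457] [[ 0.999  0.036 -0.002]
 [ 0.036 -0.999  0.004]
 [-0.002 -0.004 -1.   ]] [ 0.08127982 -0.10618921 -0.96393842]
[(0.84, [299.9, 236.1, 380.1, 324.5], [[0.503, -0.273, 0.125], [0.585, -0.199, 0.218]]), (0.53, [270.3, 220.0, 404.4, 280.3], [[0.449, -0.028, 0.004], [0.665, 0.069, 0.045]])]
```

Emit:
carry_out:
  motion: [0, 0, 2.5, 0, 0, 0, 0, 0, 3, 0, 0, 0, 0, 0, 3, 0, 0, 0, 0, 0, 2.5, 0, 0, 0, 0, 0, 1, 0, 0, 0, 0, 0, 0.3, 0, 0, 0, 0, 0, 0, 0, 0, 0]

```text
clock: 23.22
tool_pos: [0.5733, -0.2359, 0.1682]
eef_rot: [1.0, 0.018, -0.0, -0.001]
contact_force: [-0.2, -0.3, -2.6]
opening: 0.177
```

Emit:
carry_out:
  motion: [0, 0, 0.2, 0, 0, 0, 0, 0, 0.15, 0, 0, 0, 0, 0, 0, 0, 0, 0]

```text
clock: 23.6
tool_pos: [0.574, -0.2361, 0.1661]
eef_rot: [1.0, 0.017, 0.001, -0.001]
contact_force: [0.1, 1.1, 9.8]
opening: 0.175
```

The scoop is touching the table (+9.8 N). Releasing and backing straight up.

Emit:
carry_out:
  motion: [0, 0, -0.1, 0, 0, 0, 0, 0, 0, 0, 0, 0, 0, 0, 0, 0, 0, 0, 0, 0, 0, 0, 0, 0, 0, 0, 0, 0, 0, 0, 0, 0, 0, 0, 0, 0, 0, 0, 0, 0, 0, 0, 0, 0, 0, 0, 0, 0]
  hand: 8.8

```text
clock: 24.6
tool_pos: [0.5727, -0.236, 0.1649]
eef_rot: [1.0, 0.017, -0.001, -0.002]
contact_force: [-0.7, -0.4, 0.3]
opening: 1.0
```

Emit:
carry_out:
  motion: [0, 0, -1, 0, 0, 0, 0, 0, -2, 0, 0, 0, 0, 0, -3, 0, 0, 0, 0, 0, -3, 0, 0, 0, 0, 0, -3, 0, 0, 0, 0, 0, -2, 0, 0, 0, 0, 0, 0, 0, 0, 0, 0, 0, 0, 0, 0, 0]

```text
clock: 25.6
tool_pos: [0.5724, -0.2363, 0.3043]
eef_rot: [1.0, 0.017, -0.001, -0.002]
contact_force: [-0.8, 0.8, -0.2]
opening: 0.995
```

Run:
```python
from h import *
s=monitor.get_state();print(s["clock"],s["tool_pos"],s["contact_force"],s["opening"])
for n in ("side","top"):
    p=shot(n);w=cloud(p)
    for t in("ball_a","scoop","blue_tub"):
      for d in finder.masks_of(p,t)[:4]:
        q=w[d["pixels"]];print(n,t,round(d["p"],2),d["extent"],np.nanmedian(q,0).round(3),np.nanpercentile(q,[2,98],axis=0).round(3).tolist(),p["frame"][d["pixels"]].mean(0).round())
        if t=="blue_tub":
            q=q[q[:,2]>.064];print(cv2.minEnclosingCircle(q[:,:2].astype(np.float32)*1000))
    if n=="side": a=p["frame"]
    else: b=p["frame"]
im=np.hstack([cv2.resize(a[130:430,200:440],(400,500)),cv2.resize(b[130:340,140:308],(400,500))])
cv2.imwrite("pics/end.png",im[:,:,::-1])
```

```text
25.6 [ 0.57244667 -0.23628619  0.30430003] [-0.83867915  0.76749045 -0.20093426] 0.9952074414332492
side ball_a 0.51 [279.7, 280.0, 297.0, 296.7] [ 0.469 -0.089  0.022] [[0.456, -0.095, 0.008], [0.481, -0.075, 0.028]] [186. 114. 135.]
side ball_a 0.48 [233.3, 265.0, 254.1, 279.1] [ 0.397 -0.042  0.02 ] [[0.379, -0.049, -0.001], [0.409, -0.008, 0.028]] [179. 116. 134.]
side scoop 0.97 [305.0, 285.2, 378.8, 391.8] [ 0.561 -0.241  0.017] [[0.505, -0.274, 0.0], [0.588, -0.202, 0.15]] [132. 114. 104.]
side blue_tub 0.67 [266.4, 158.1, 328.3, 208.8] [0.482 0.201 0.044] [[0.426, 0.162, 0.007], [0.538, 0.283, 0.07]] [ 28.  52. 106.]
((481.0636901855469, 222.64651489257812), 64.97586822509766)
top ball_a 0.67 [181.0, 282.5, 200.3, 299.3] [0.446 0.233 0.028] [[0.434, 0.224, 0.017], [0.459, 0.246, 0.034]] [166. 163. 160.]
top ball_a 0.53 [370.9, 267.1, 385.7, 286.6] [ 0.467 -0.078  0.023] [[0.456, -0.091, 0.014], [0.48, -0.066, 0.03]] [173.  98. 120.]
top ball_a 0.5 [342.4, 310.7, 358.0, 326.2] [ 0.397 -0.034  0.024] [[0.385, -0.046, 0.0], [0.41, -0.021, 0.029]] [174.  99. 121.]
top ball_a 0.47 [197.2, 277.9, 216.5, 295.4] [0.448 0.207 0.028] [[0.436, 0.196, 0.02], [0.459, 0.221, 0.034]] [117. 116. 115.]
top scoop 0.62 [448.7, 185.0, 493.7, 262.4] [ 0.555 -0.233  0.003] [[0.504, -0.27, -0.002], [0.586, -0.199, 0.15]] [107. 100.  89.]
top blue_tub 0.66 [153.9, 221.3, 232.7, 303.0] [0.495 0.24  0.008] [[0.428, 0.169, 0.001], [0.542, 0.284, 0.071]] [ 16.  48. 104.]
((483.455078125, 225.07901000976562), 64.39697265625)
```

View pics/end.png

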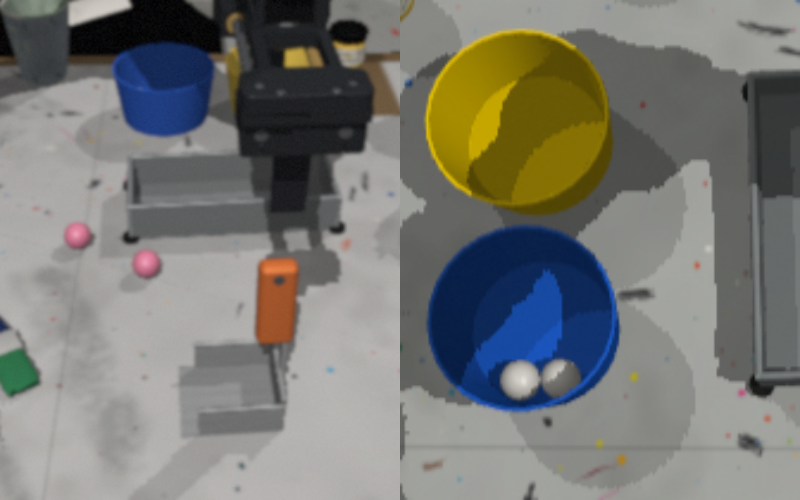

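The final view shows both white balls in the blue tub, at (520,380) and (561,378). The scoop stands upright on the table at (240,390), the fingers are clear above it, and the tub hasn't moved. Handing in.

```bash
python3 -c "
from plant import workorder; print(workorder.finish_job())"
```

```text
the job is handed in; nothing more can be done
None
```

I scooped both white balls out of the trough, tipped them into the blue tub and stood the scoop back on the table. I handed the job in at about 25.7 s of the 64 s allowed; it reports no verdict.

**Last checks before handing in:**
- **Balls:** both lie on the tub floor, about 38–40 mm from its axis (limit 56 mm), and their positions had not changed since the tip.
- **Tub:** its centre measured (0.483, 0.225), within 1–2 mm of where it started, and it stands upright.
- **Scoop:** it stands upright on the table outside the trough, with its underside at about 0 mm and its grip top at 150 mm.
- **Gripper:** it is open, about 90 mm clear above the scoop, with no contact force.
- **Pink look-alikes:** both are where they started.

**Did not go as planned:**
- **Grip:** the scoop hung about 5 mm lower in the grip than I assumed. It still sat flat on the trough floor, so nothing needed correcting.
- **Tipping:** the last tilt rows ran into the arm's limit, stopping at about 32° instead of 38° and drifting a few centimetres. The wrist force showed no contact, and both balls were already in the tub at the next look.
- **Lift check:** in the raised pan the camera showed one ball clearly and only part of the second. The wrist force and the empty trough agreed that both were in.

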